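Drive the sheave's gib key tight

ROBOT

A 6-joint arm with a two-finger parallel gripper is mounted at the origin on the work surface. World frame = base frame: x ahead of the robot, y to its left, z up, the work surface at z = 0. Lengths are in m, angles in degrees, forces in N, time in s.
With the tool pointing down it reaches from about 0.4 to 0.825 m from the base axis. Payload 7 kg.
Tool frame: the origin (TCP) lies midway between the tips of the shut fingers; the grasp point (between the pads) lies r.grip_depth behind it (r.grip_depth is the distance from the TCP to the grasp point, in m); z points along the fingers, y is the line along which they close (so a half turn about z gives the same grasp; the last joint's range is limited). The gripper opens to 88 mm and grips with 3 to 60 N. Pads are 19 mm wide; open, the fingers measure 130 mm over their backs; the gripper's body (78 mm by 193 mm) begins 47 mm behind the grasp point.
Start: joints at [82.225, 20.546, 0.682, 0, -70.136, -16.507], TCP at [0.278, 0.615, 0.227] pointing down, gripper open.
Joint ranges: [-176.03, 176.03], [-82.01, 121.73], [-58.28, 71.71], [-173.87, 95.51], [-174.79, -0.11], [-173.66, 173.66]. Speed limits (degrees/s): [136.94, 136.94, 172.46, 180, 180, 180].

INTERFACE

Orientations are given as [roll, pitch, yaw] about the fixed x, y, z axes, in that order (R = Rz(yaw) Ry(pitch) Rx(roll)).
In Python, from plant import r gives the robot as it stands.
- The arm moves only by the shell command python3 drive.py [OPENING] [FORCE], which reads ROWS from standard input. ROWS is one flat JSON list of numbers that holds 1 to 12 rows one after another, with no inner brackets; each row has 6 numbers: dx, dy, dz in units of 25 mm, then a rotation vector rx, ry, rz in units of 2 degrees; each row is the pose to reach, as a shift and turn from the pose commanded when the command began, along the tool's axes at that moment; what a row does not reach only later rows make up. A row lasts 1/12 s, in which the tool goes at most 0.0417 m and 7.16 degrees, less where a joint would pass 70% of its speed; a pose out of reach is approached as far as the arm can. OPENING is the finger opening in m, set as the command begins (- or left out keeps the last). The fingers move at their own pace and stop on an object; FORCE is the grip in N (left out, the last holds). Time passes only in rows, so rows that do not move let the fingers close. It prints the time, the measured TCP pose, the force, the opening and the grip force at its end. Input that does not fit is refused with a message, and nothing moves.
- r.get_state(): the state, without advancing time (a new reading comes with each control period).
- r.capture(name): name is "scene" or "top" or "wrist"; returns a dict with "frame" (384x512x3 uint8, red, green, blue), "z_map" (384x512 float32, m along the optical axis (not along the pixel's ray), 0 where there is no reading), "fx", "fy", "cx", "cy" (pixels), "D" ([k1, k2, p1, p2, k3] as OpenCV has them; the pictures are not rectified), "cam_to_world" (4x4, takes a point from camera to world coordinates). Camera axes: x right, y down, z forward; pixel columns grow to the right and rows downward; lengths in m; the calibration is good to about 2 mm. A picture is of the moment at which its call begins.
- r.close_job(): hands the job in; it is judged then, once.
The state is a dict: "time_s": time; "joints": joint angles; "qd": joint speeds; "joint_torque": joint torques, N m; "tcp_pos": TCP position; "eef_rot": TCP orientation; "contact_force": force on the tool from outside, world axes, zero at the start; "moment": the same for the moment, N m; "gripper_width": finger opening in m; "gripper_force": force on a finger pad.
Only numpy, scipy, OpenCV 4.12 (cv2) and the standard library are available. Lean on these libraries where they do the work, as an engineer would, in place of code of your own. Each camera call takes 0.05 s, during which the arm holds its last target. There are 200 camera calls.

TASK

On the bench stand, push the loose rope sheave along its shaft until its hub sits against the shaft collar, and tap the gib-head taper key that is started in its keyway firmly in, until it is wedged tight and will go no further. Leave the tools and spare parts lying around the stand where they are.

Things in the scene. Friction and masses are not known exactly. Their poses are not given: they have to be found in the camera images.
- stand: Bench stand, fixed: a level 45 mm steel shaft, axis 102 mm above the bench, in two grey pillow blocks on an aluminium plate. Origin: on the bench under the shaft axis, where the hub's near face ends up. y runs along the shaft from its free end to the bearings (the way sheave and key are driven), z up. Along y: bearings 81 to 235 mm (tops 151 mm above the bench), plate and coupling to 268 mm.
- shaft_end (a point): Centre of the shaft's free end face, 80 mm before the stand's origin along y, on the shaft axis; axes as the stand's. From here to the collar a 15.5 mm wide keyseat runs along the top of the shaft: its floor is 17.5 mm and its edges 21 mm above the axis.
- collar (a point): Centre, on the shaft axis, of the near face of the steel shaft collar (67 mm diameter, 18 mm long), 60 mm after the stand's origin along y; axes as the stand's. The sheave's hub must sit against it.
- sheave (a joint): The sheave's place on the shaft, in m: the gap left between its hub and the collar; 0 when the hub is against the collar, at most 0.014. The sheave slides stiffly (about 8 N) and does not turn; once the key is tight it is locked on the shaft.
- sheave_face (a point): Centre, on the shaft axis, of the near (free-end) face of the sheave's hub; axes as the stand's. Aluminium sheave: hub 84 mm in diameter and 60 mm long (0 to 60 mm along y from this point), rim 140 mm in diameter, its near side face 17 mm along y from this point and spanning 52 to 70 mm from the axis. The tapered keyway runs through the top of the hub.
- key: The gib-head taper key: dark steel, loose, about 0.11 kg, lying in the keyseat, its thin end already some way in the hub, its head proud on the free-end side. 14 mm wide, 80 mm long: head 14 mm long, 20 mm high, then a 66 mm shank tapering 1 in 15 (12.9 to 8.5 mm thick). Origin: middle of the underside below the head's rear (struck) face, 119.5 mm above the bench; y from head to thin end, z up.
- key_head (a point): Centre of the rear (struck) face of the key's head, 14 mm wide, 20 mm high, 10 mm above the key's origin; axes as the key's. The key slides freely (about 1 N) until the taper bites, when this face is about 28 mm before sheave_face along y; a firm push of 12 to 20 N then wedges it about 1 mm further, and it stays tight by itself. The head never reaches the hub: about 13 mm stay open under it.
- spare_key: Smaller spare gib key, 10 x 15 x 59 mm, lying on its side on the bench near the stand. Origin on the bench under its middle. Not used.
- wrench: Steel wrench, 190 mm, lying beside the stand. Origin under its middle. Not used.
- screwdriver: Screwdriver with green handle, 210 mm, lying. Origin under its middle. Not used.
- grease_tin: Round white grease tin with steel lid, 72 mm diameter, 62 mm high. Origin under its centre. Not used.
- bearing: Spare ball bearing lying flat, 85 mm diameter, 19 mm high. Origin under its centre. Not used.
- scissors: Scissors with red handles, 190 mm, lying. Origin under their rivet. Not used.

How it is judged:
By the outcome, as a careful person would: the job done as asked, in the order asked, and still so for the second after the job is handed in, with the robot touching nothing.
It also fails if it takes over 40 s, if anything falls off the work surface, if the arm or the gripper's body presses on something with over 40 N, if the wrist force passes 120 N, or if a joint passes its speed limit or range.

## Working session

There is one attempt and no reset: what is moved stays moved. The work goes in short steps, Python scripts to look and compute and a shell command to move; the robot and the scene stay as the last step left them, time stands still between calls to the robot, and variables do not carry over. Pictures are saved under pics/ and viewed, at most 10 in all, crops included, and the job is handed in when it is done.

```bash
ls; mkdir -p pics
cat > h.py <<'E'
import numpy as np, cv2
from plant import r
def cap(n,save=None):
    c=r.capture(n)
    if save: cv2.imwrite('pics/'+save,c['frame'][:,:,::-1])
    return c
def cloud(c):
    z=c['z_map']; h,w=z.shape
    K=np.array([[c['fx'],0,c['cx']],[0,c['fy'],c['cy']],[0,0,1.]])
    u,v=np.meshgrid(np.arange(w),np.arange(h))
    p=cv2.undistortPoints(np.stack([u,v],-1).reshape(-1,1,2).astype(np.float64),K,np.array(c['D'],float)).reshape(h,w,2)
    P=np.concatenate([p*z[...,None],z[...,None]],-1)
    T=np.array(c['cam_to_world'])
    W=P@T[:3,:3].T+T[:3,3]; W[z==0]=np.nan
    return W
E
python3 - <<'E'
from h import *
import pickle
cs={n:cap(n) for n in('scene','top','wrist')}
pickle.dump(cs,open('c0.pkl','wb'))
im=np.hstack([cs['scene']['frame'],cs['top']['frame']])[:,:,::-1]
cv2.imwrite('pics/a.png',cv2.resize(np.vstack([im[:, :512],im[:,512:]]),(450,600)) )
cv2.imwrite('pics/s.png',cs['scene']['frame'][:,:,::-1]);cv2.imwrite('pics/t.png',cs['top']['frame'][:,:,::-1]);cv2.imwrite('pics/w.png',cs['wrist']['frame'][:,:,::-1])
print(r.get_state(), r.grip_depth)
for n in cs: print(n,np.round(cs[n]['cam_to_world'],3).tolist())
E
```

```text
drive.py
pics
plant.py
{'time_s': 0.15, 'joints': array([ 8.22251773e+01,  2.05836135e+01,  6.46828299e-01, -1.41317266e-02,
       -7.01357611e+01, -1.65079667e+01]), 'qd': array([ 0.01185944, -0.12971608,  0.18871363,  0.11483745, -0.0369669 ,
        0.02202134]), 'joint_torque': array([ 1.60125960e-04, -5.83274460e+01,  2.93290633e+01,  7.00106978e+00,
        8.85783462e-03, -9.53419658e-05]), 'tcp_pos': array([0.27745302, 0.61494733, 0.22582898]), 'eef_rot': array([ 1.79926669e+02, -7.87688304e-03, -2.42875946e+01]), 'contact_force': array([-0.15072657,  0.49731506,  0.05213931]), 'moment': array([ 0.01745439,  0.01068623, -0.05134536]), 'gripper_force': 0.0, 'gripper_width': 0.08773923737419967} 0.0188
scene [[0.473, 0.589, -0.655, 1.459], [0.881, -0.315, 0.353, -0.48], [0.001, -0.744, -0.668, 1.079], [0.0, 0.0, 0.0, 1.0]]
top [[0.024, -0.999, 0.043, 0.431], [-0.999, -0.025, -0.021, 0.031], [0.022, -0.043, -0.999, 1.313], [0.0, 0.0, 0.0, 1.0]]
wrist [[-0.412, -0.866, -0.283, 0.354], [-0.911, 0.391, 0.128, 0.581], [0.0, 0.311, -0.951, 0.383], [0.0, 0.0, 0.0, 1.0]]
```

View pics/t.png

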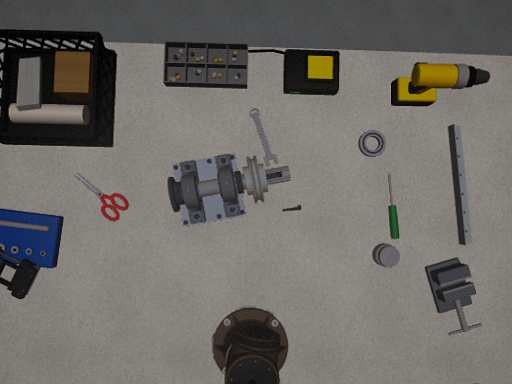

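View pics/s.png

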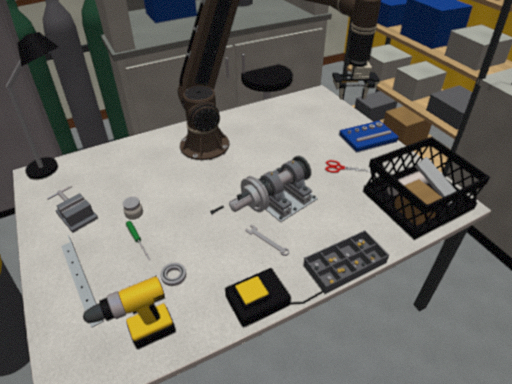

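The top view has the stand centred near (215,185), with the sheave at (258,178) and the free shaft end at (288,174). The shaft is slightly rotated from world −y, and the spare key lies at (292,208). The scene view agrees. Next I'll get rough positions from both depth maps.

Run:
```python
from h import *
import pickle
cs=pickle.load(open('c0.pkl','rb'))
for n in('top','scene'):
    W=cloud(cs[n]); m=(W[...,2]>.03)&(W[...,2]<.3)&(abs(W[...,0]-.5)<.13)&(W[...,1]>-.2)&(W[...,1]<.35)
    P=W[m]; print(n,len(P),P.min(0),P.max(0))
    q=P[P[:,2]>.112]; 
    for y in np.arange(-.12,.3,.015):
        s=P[abs(P[:,1]-y)<.0075]
        if len(s)>3: t=s[s[:,2]>s[:,2].max()-.008]; print(round(y,3),len(s),s[:,2].max().round(4),t[:,0].mean().round(4),s[:,0].min().round(3),s[:,0].max().round(3))
```

```text
top 4054 [ 0.37573966 -0.10455329  0.04499208] [0.58659437 0.24891802 0.17510218]
-0.105 15 0.1229 0.5192 0.51 0.535
-0.09 83 0.1283 0.5296 0.506 0.551
-0.075 75 0.1441 0.5241 0.503 0.547
-0.06 83 0.1436 0.5242 0.5 0.544
-0.045 81 0.135 0.5195 0.476 0.54
-0.03 123 0.1468 0.5084 0.444 0.546
-0.015 188 0.1743 0.5089 0.447 0.554
0.0 229 0.1731 0.5077 0.44 0.58
0.015 196 0.1751 0.517 0.463 0.572
0.03 130 0.1501 0.5072 0.468 0.573
0.045 176 0.1397 0.5006 0.403 0.532
0.06 227 0.1535 0.4908 0.4 0.539
0.075 324 0.1599 0.4946 0.396 0.587
0.09 257 0.1545 0.4921 0.403 0.586
0.105 176 0.1545 0.5032 0.464 0.583
0.12 96 0.1287 0.4836 0.461 0.579
0.135 79 0.1303 0.4823 0.457 0.504
0.15 164 0.1294 0.4772 0.383 0.501
0.165 263 0.1557 0.4718 0.379 0.519
0.18 315 0.164 0.4701 0.376 0.565
0.195 261 0.1539 0.4687 0.376 0.563
0.21 191 0.1548 0.4836 0.432 0.562
0.225 214 0.1602 0.4576 0.412 0.559
0.24 106 0.1575 0.4646 0.429 0.51
scene 2700 [ 0.38256134 -0.10331407  0.03022064] [0.59449339 0.25317112 0.17332002]
-0.105 36 0.1222 0.5321 0.511 0.547
-0.09 59 0.124 0.5355 0.515 0.556
-0.075 60 0.1412 0.5297 0.515 0.554
-0.06 50 0.1419 0.5285 0.521 0.551
-0.045 51 0.1339 0.5235 0.479 0.547
-0.03 148 0.1491 0.5074 0.454 0.555
-0.015 183 0.1725 0.5121 0.459 0.561
0.0 217 0.1699 0.5051 0.451 0.585
0.015 124 0.1733 0.5216 0.502 0.579
0.03 17 0.1396 0.5221 0.49 0.577
0.045 54 0.1387 0.506 0.476 0.541
0.06 152 0.1542 0.4997 0.419 0.547
0.075 240 0.1588 0.4977 0.417 0.594
0.09 149 0.1545 0.4987 0.466 0.593
0.105 100 0.148 0.5122 0.499 0.589
0.12 46 0.1262 0.4898 0.477 0.587
0.135 35 0.1274 0.4861 0.471 0.511
0.15 57 0.1276 0.478 0.387 0.507
0.165 227 0.1548 0.474 0.385 0.526
0.18 230 0.1592 0.475 0.383 0.574
0.195 140 0.1586 0.4753 0.439 0.571
0.21 92 0.1501 0.484 0.465 0.567
0.225 107 0.1541 0.4591 0.413 0.565
0.24 115 0.1542 0.4748 0.431 0.516
0.255 11 0.1306 0.5009 0.496 0.514
```

The manual's scale: shifts go in units of 25 mm and turns go in units of 2 degrees. Converting my numbers, 0.29 m is 11.6, 0.36 m is 14.4, 53.7 degrees is 26.85.

```bash
echo '[1.2,1.2,-1.6,0,0,2.5,2,2.4,-2.4,0,0,5,3.2,3.6,-2.4,0,0,8,4.4,4.8,-2.4,0,0,11,5.6,6,-2.4,0,0,13.5,6.8,7.2,-2.4,0,0,16,8,8.4,-2.4,0,0,18.5,9.2,9.6,-2.4,0,0,21,10.4,10.8,-2.4,0,0,23,11.6,12,-2.4,0,0,25,12.8,13.2,-2.4,0,0,26.85,13.8,14.4,-2.4,0,0,26.85]' | python3 drive.py 0.05
echo '[1.4,-0.2,0,0,0,0,3,-0.4,0,0,0,0,4.6,-0.6,0,0,0,0,6.2,-0.8,0,0,0,0,7.6,-1.04,0,0,0,0,8.8,-1.2,0,0,0,0,9.6,-1.36,0,0,0,0,10,-1.36,0,0,0,0,10,-1.36,0,0,0,0,10,-1.36,0,0,0,0]' | python3 drive.py
python3 - <<'E'
from h import *
import pickle
c=cap('wrist','w1.png'); pickle.dump((c,r.get_state()),open('c1.pkl','wb'))
print(c['cam_to_world'],c['fx'],r.get_state()['tcp_pos'])
E
```

```text
time_s: 1.98
tcp_pos: [0.5237, -0.0754, 0.2862]
eef_rot: [180.0, 0.0, -78.1]
contact_force: [0.3, 0.9, 0.3]
gripper_width: 0.0499
gripper_force: 0.0
[[-9.78405734e-01 -1.96337329e-01 -6.46055118e-02  5.40840079e-01]
 [-2.06693482e-01  9.29615805e-01  3.05110243e-01 -1.57612258e-01]
 [ 1.53774581e-04  3.11875150e-01 -9.50123080e-01  4.43826590e-01]
 [ 0.00000000e+00  0.00000000e+00  0.00000000e+00  1.00000000e+00]] 327.685648024886 [ 0.52372504 -0.07486239  0.28643526]
```

View pics/w1.png

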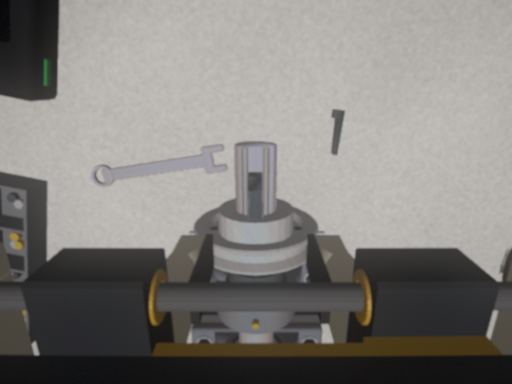

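The wrist view shows the shaft end at row 144 (col 256), the key head at rows 173–190 (col 255), and the hub's near face from about row 205. The tool is aligned with the shaft. Next I'll fit the shaft axis and find the face positions.

```bash
cat > m.py <<'E'
from h import *
from scipy.optimize import least_squares
def analyse(c,verbose=True):
    W=cloud(c); P=W[100:250,180:330].reshape(-1,3); P=P[np.isfinite(P).all(1)&(P[:,2]>.08)]
    th=np.radians(12); o=np.array([.52,-.08]); 
    for _ in range(3):
        X=np.array([np.cos(th),np.sin(th)]);Y=np.array([-np.sin(th),np.cos(th)])
        a=(P[:,:2]-o)@X; b=(P[:,:2]-o)@Y
        h=P[:,2]-.102
        s=P[(b<b.min()+.055)&(abs(a)>.009)&(abs(a)<.021)&(h>-.0)&(h<.027)]
        def f(p):
            d=(s[:,:2]-np.array([p[0],-.08])); 
            return np.hypot(d@[np.cos(p[1]),np.sin(p[1])],s[:,2]-p[2])-.0225
        q=least_squares(f,[o[0],th,.102],loss='soft_l1',f_scale=.001).x
        o=np.array([q[0],-.08]);th=q[1]
    X=np.array([np.cos(th),np.sin(th)]);Y=np.array([-np.sin(th),np.cos(th)])
    a=(P[:,:2]-o)@X; b=(P[:,:2]-o)@Y
    if verbose:
        print('axis x at y=-.08',q[0],'yaw',np.degrees(th),'z',q[2],'n',len(s),'rms',np.std(f(q)))
        for lo in np.arange(b.min(),b.min()+.12,.003):
            k=(b>=lo)&(b<lo+.003)
            m=k&(abs(a)<.005); n=k&(abs(a)>.012)&(abs(a)<.03)
            print(round(lo+.0015,4),'mid',m.sum(),np.round(np.percentile(P[m,2],[0,50,100]),4) if m.any() else'','side',n.sum(),P[n,2].max().round(4) if n.any() else '')
    return a,b,P,q
E
python3 - <<'E'
from m import *
import pickle
c,s=pickle.load(open('c1.pkl','rb'))
analyse(c)
E
```

```text
axis x at y=-.08 0.5294721674573474 yaw 11.903204322230971 z 0.10148330115030729 n 1196 rms 0.0013635345162256295
-0.017 mid 85 [0.0804 0.1068 0.1208] side 134 0.1205
-0.014 mid 29 [0.1179 0.119  0.1202] side 56 0.1222
-0.011 mid 30 [0.1175 0.1193 0.121 ] side 59 0.121
-0.008 mid 31 [0.1177 0.1192 0.1213] side 53 0.1216
-0.005 mid 29 [0.1174 0.1192 0.1208] side 248 0.3068
-0.002 mid 30 [0.1181 0.1191 0.1207] side 213 0.3037
0.001 mid 28 [0.118  0.1194 0.1207] side 77 0.2957
0.004 mid 31 [0.1175 0.1192 0.1209] side 68 0.292
0.007 mid 79 [0.1178 0.1297 0.1402] side 52 0.1211
0.01 mid 31 [0.1378 0.1395 0.1409] side 52 0.1209
0.013 mid 30 [0.1382 0.139  0.1406] side 47 0.1212
0.016 mid 30 [0.1373 0.1391 0.1405] side 52 0.1217
0.019 mid 25 [0.1381 0.1391 0.1403] side 49 0.1208
0.022 mid 6 [0.1326 0.1381 0.1385] side 52 0.1208
0.025 mid 29 [0.13   0.132  0.1327] side 43 0.1207
0.028 mid 29 [0.1305 0.1317 0.1327] side 49 0.1205
0.031 mid 29 [0.1302 0.1313 0.1332] side 47 0.1209
0.034 mid 25 [0.1298 0.1311 0.1324] side 45 0.1216
0.037 mid 26 [0.1296 0.1308 0.1334] side 48 0.1211
0.04 mid 28 [0.1292 0.131  0.1323] side 47 0.121
0.043 mid 25 [0.1292 0.1307 0.1324] side 49 0.1216
0.046 mid 27 [0.129  0.1307 0.132 ] side 45 0.1212
0.049 mid 25 [0.1291 0.1302 0.1314] side 43 0.1209
0.052 mid 68 [0.129  0.1346 0.1445] side 416 0.1422
0.055 mid 33 [0.1299 0.1433 0.1451] side 142 0.1427
0.058 mid 27 [0.1422 0.1431 0.1441] side 94 0.1429
0.061 mid 27 [0.1421 0.1435 0.1445] side 87 0.1431
0.064 mid 28 [0.1421 0.1435 0.1447] side 89 0.1423
0.067 mid 26 [0.1418 0.1432 0.1446] side 83 0.1429
0.07 mid 88 [0.1424 0.1583 0.1677] side 376 0.168
0.073 mid 24 [0.1421 0.1436 0.1449] side 98 0.1638
0.076 mid 16 [0.1419 0.1432 0.1442] side 68 0.1429
0.079 mid 0  side 7 0.1374
0.082 mid 0  side 0 
0.085 mid 0  side 0 
0.088 mid 0  side 0 
0.091 mid 0  side 0 
0.094 mid 0  side 0 
0.097 mid 0  side 0 
0.1 mid 0  side 0
```

The gap is about 11.5 mm, and the key head's rear face is about 46 mm before the hub. I'll straddle the shaft and key with the fingers and push the hub face.

In the tool's units: -0.026 m is -1.04, -0.0046 m is -0.184.

```bash
echo '[-1.04,-0.184,0.4,0,0,0,-1.04,-0.184,1.2,0,0,0,-1.04,-0.184,2.6,0,0,0,-1.04,-0.184,4,0,0,0,-1.04,-0.184,4,0,0,0,-1.04,-0.184,4,0,0,0]' | python3 drive.py 0.054
python3 - <<'E'
from h import *
import pickle
c=cap('wrist','w2.png'); pickle.dump((c,r.get_state()),open('c2.pkl','wb'))
from m import *
a,b,P,q=analyse(c,False); print(q[0],np.degrees(q[1]),q[2])
X=np.array([np.cos(q[1]),np.sin(q[1])]);Y=np.array([-X[1],X[0]]);d=r.get_state()['tcp_pos'][:2]-[q[0],-.08];print('tcp a,b',d@X,d@Y)
W=cloud(c)
C=(W[...,:2]-[q[0],-.08]);A=C@X;B=C@Y
m=(abs(A)<.04)&(W[...,2]>.11)
for lo in np.arange(-.02,.1,.002):
    k=m&(B>=lo)&(B<lo+.002);n=k&(abs(A)<.005)
    print(round(lo,3),n.sum(),np.nanmedian(W[n][:,2]).round(4) if n.any() else '',W[k][:,2].max().round(4) if k.any() else '')
E
```

```text
time_s: 2.53
tcp_pos: [0.5222, -0.0482, 0.1862]
eef_rot: [179.8, -0.0, -77.9]
contact_force: [0.2, -0.3, 0.5]
gripper_width: 0.0541
gripper_force: 0.0
0.5293758864213954 11.959436328190208 0.10144947991634985
tcp a,b 0.0009633649212173702 0.03226709640224928
-0.02 34 0.1156 0.1228
-0.018 42 0.1191 0.1242
-0.016 39 0.1191 0.1233
-0.014 39 0.119 0.1234
-0.012 38 0.1192 0.1238
-0.01 38 0.119 0.1237
-0.008 42 0.119 0.2757
-0.006 41 0.1194 0.2768
-0.004 41 0.1191 0.2769
-0.002 41 0.1192 0.2771
-0.0 278 0.2661 0.2767
0.002 453 0.2679 0.277
0.004 302 0.2691 0.2771
0.006 999 0.287 0.2931
0.008 706 0.2872 0.2918
0.01 532 0.2793 0.2821
0.012 43 0.139 0.2799
0.014 49 0.1391 0.2765
0.016 49 0.1391 0.2761
0.018 45 0.1392 0.2739
0.02 14 0.139 0.2714
0.022 13 0.1319 0.2694
0.024 35 0.1318 0.2673
0.026 40 0.1318 0.2657
0.028 38 0.1315 0.2632
0.03 36 0.1314 0.2563
0.032 33 0.1311 0.2542
0.034 40 0.1312 0.2517
0.036 35 0.1311 0.2487
0.038 33 0.1307 0.2473
0.04 42 0.1309 0.2454
0.042 33 0.1307 0.2425
0.044 34 0.1307 0.2409
0.046 32 0.1302 0.1314
0.048 34 0.1302 0.1312
0.05 35 0.1299 0.1313
0.052 157 0.1368 0.1447
0.054 37 0.1432 0.1445
0.056 38 0.1433 0.1443
0.058 36 0.1434 0.1449
0.06 37 0.1434 0.145
0.062 39 0.1433 0.1446
0.064 34 0.1434 0.145
0.066 34 0.1433 0.1446
0.068 75 0.1559 0.1619
0.07 68 0.1443 0.1603
0.072 35 0.1432 0.1448
0.074 36 0.1434 0.1446
0.076 25 0.1433 0.1446
0.078 0  0.1419
0.08 0  
0.082 0  
0.084 0  
0.086 0  
0.088 35 0.1672 0.1695
0.09 92 0.169 0.1721
0.092 56 0.1713 0.1726
0.094 9 0.1704 0.1712
0.096 2 0.1694 0.1694
0.098 0
```

View pics/w2.png

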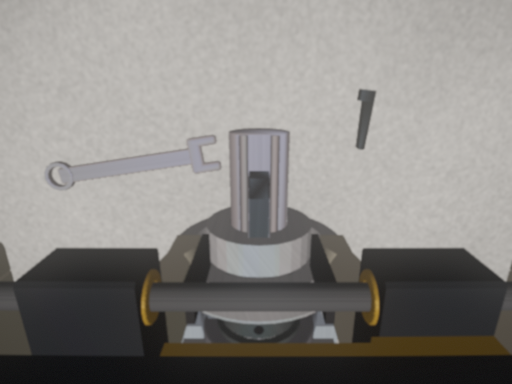

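The second view shows the shaft end at row 132, the key head at rows 172–198 (col 260), and the hub face at about row 212. The measurements agree with the first view, so I'll lower the fingers and push.

```bash
echo '[0,-0.02,1,0,0,0,0,-0.02,2,0,0,0,0,-0.02,2.6,0,0,0,0,-0.02,2.6,0,0,0,-0.12,-0.02,2.6,0,0,0,-0.24,-0.02,2.6,0,0,0,-0.32,-0.02,2.6,0,0,0,-0.32,-0.02,2.6,0,0,0]' | python3 drive.py; echo '[-0.08,0,0,0,0,0,-0.16,0,0,0,0,0,-0.24,0,0,0,0,0,-0.24,0,0,0,0,0]' | python3 drive.py
```

```text
time_s: 3.25
tcp_pos: [0.5229, -0.0403, 0.1232]
eef_rot: [-179.8, 0.0, -77.9]
contact_force: [0.6, 0.2, 0.2]
gripper_width: 0.0538
gripper_force: 0.0
time_s: 3.58
tcp_pos: [0.5214, -0.0358, 0.1226]
eef_rot: [-179.9, -0.1, -78.0]
contact_force: [0.7, -5.4, 3.5]
gripper_width: 0.0539
gripper_force: 5.0
```

```bash
for i in 1 2; do echo '[-0.06,0,0,0,0,0,-0.12,0,0,0,0,0,-0.12,0,0,0,0,0]' | python3 drive.py|egrep 'pos|contact'; done
```

```text
tcp_pos: [0.5208, -0.0331, 0.1226]
contact_force: [2.1, -6.0, 3.8]
tcp_pos: [0.5202, -0.0302, 0.1226]
contact_force: [2.1, -6.0, 3.7]
```

```bash
for i in 1 ; do echo '[-0.06,0,0,0,0,0,-0.12,0,0,0,0,0,-0.12,0,0,0,0,0]' | python3 drive.py|egrep 'pos|contact'; done;  echo '[-0.04,0,0,0,0,0,-0.08,0,0,0,0,0,-0.08,0,0,0,0,0]' | python3 drive.py|egrep 'pos|contact'; echo '[-0.04,0,0,0,0,0,-0.04,0,0,0,0,0]' | python3 drive.py|egrep 'pos|contact'
```

```text
tcp_pos: [0.52, -0.0294, 0.1227]
contact_force: [6.8, -20.0, 0.2]
tcp_pos: [0.5199, -0.0291, 0.1228]
contact_force: [11.5, -30.5, -3.4]
tcp_pos: [0.5199, -0.029, 0.1228]
contact_force: [12.3, -36.1, -4.1]
```

The sheave is seated: it stopped moving while the push rose to about 36 N. I'll back off, lift, close the fingers and check.

```bash
echo '[0.32,0,0,0,0,0,0.72,0,0,0,0,0,0.72,0,-1.2,0,0,0,1.2,0,-2.4,0,0,0,2,0,-2.8,0,0,0,2.8,0,-2.8,0,0,0,2.84,0,-2.8,0,0,0,2.84,0,-2.8,0,0,0]' | python3 drive.py && echo '[0,0,0,0,0,0,0,0,0,0,0,0,0,0,0,0,0,0,0,0,0,0,0,0]' | python3 drive.py 0 10
python3 - <<'E'
from h import *
import pickle
c=cap('wrist','w3.png')
from m import *
q=[.5294,np.radians(11.93)]
X=np.array([np.cos(q[1]),np.sin(q[1])]);Y=np.array([-X[1],X[0]]);d=r.get_state()['tcp_pos'][:2]-[q[0],-.08];print('tcp a,b',d@X,d@Y)
W=cloud(c)
C=(W[...,:2]-[q[0],-.08]);A=C@X;B=C@Y
m=(abs(A)<.04)&(W[...,2]>.11)&(W[...,2]<.18)
for lo in np.arange(-.022,.135,.002):
    k=m&(B>=lo)&(B<lo+.002);n=k&(abs(A)<.005)
    if k.any(): print(round(lo,3),n.sum(),np.nanmedian(W[n][:,2]).round(4) if n.any() else '',W[k][:,2].max().round(4) if k.any() else '')
n=m&(B>.012)&(B<.018)&(W[...,2]>.135); print('head a',A[n].min(),A[n].max())
E
```

```text
time_s: 5.42
tcp_pos: [0.533, -0.0935, 0.1916]
eef_rot: [-180.0, 0.0, -78.1]
contact_force: [-0.3, 0.7, -0.5]
gripper_width: 0.0542
gripper_force: 0.0
time_s: 5.75
tcp_pos: [0.5329, -0.0923, 0.1914]
eef_rot: [180.0, 0.0, -77.9]
contact_force: [-0.3, 0.7, -0.3]
gripper_width: 0.0329
gripper_force: 0.0
tcp a,b 0.0009278938078617875 -0.012795379906978451
-0.02 49 0.115 0.1232
-0.018 47 0.1191 0.1233
-0.016 31 0.1193 0.1231
-0.014 38 0.1191 0.1241
-0.012 34 0.1191 0.1234
-0.01 32 0.1193 0.1238
-0.008 35 0.1191 0.1236
-0.006 34 0.1193 0.1233
-0.004 35 0.1191 0.1238
-0.002 38 0.1192 0.1236
0.0 31 0.1192 0.1235
0.002 34 0.1192 0.1238
0.004 34 0.1192 0.1395
0.006 195 0.1295 0.1402
0.008 34 0.139 0.1401
0.01 39 0.139 0.1406
0.012 36 0.1391 0.1406
0.014 34 0.139 0.1401
0.016 37 0.1392 0.141
0.018 35 0.1391 0.1408
0.02 10 0.139 0.1396
0.022 0  0.1236
0.024 16 0.1318 0.1332
0.026 33 0.1319 0.1332
0.028 33 0.1315 0.133
0.03 31 0.1315 0.1321
0.032 32 0.1315 0.1323
0.034 31 0.1313 0.1322
0.036 33 0.131 0.1324
0.038 24 0.131 0.1323
0.04 27 0.1307 0.1323
0.042 28 0.1306 0.1315
0.044 31 0.1307 0.1321
0.046 28 0.1305 0.1316
0.048 5 0.1294 0.13
0.05 0  0.1239
0.052 0  0.1226
0.054 0  0.1211
0.056 0  0.1182
0.058 0  0.1141
0.06 0  0.1104
0.064 4 0.144 0.1442
0.066 25 0.1437 0.1443
0.068 27 0.1434 0.1443
0.07 32 0.1434 0.1451
0.072 25 0.1433 0.1444
0.074 36 0.1436 0.1444
0.076 39 0.1439 0.1623
0.078 97 0.1571 0.1613
0.08 24 0.1434 0.1447
0.082 29 0.1431 0.1442
0.084 30 0.1433 0.1474
0.086 41 0.1444 0.1464
head a -0.0068510752739442005 0.006870551170989982
```

View pics/w3.png

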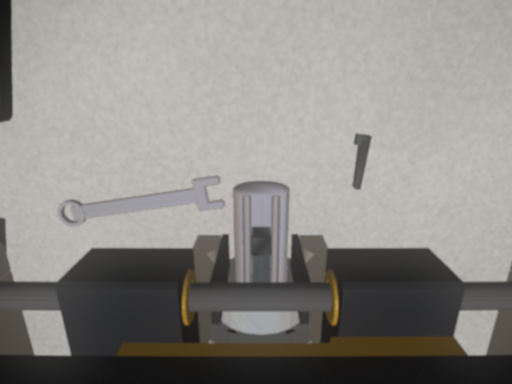

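The hub face is now 80 mm from the shaft end, so it sits against the collar. The key head is centred at a≈0, with its rear face at b=0.007. I'll lower the closed fingers behind it and push.

```bash
echo '[0,0.04,0.4,0,0,0,0,0.04,0.8,0,0,0,0,0.04,1.6,0,0,0,0,0.04,2.2,0,0,0,0,0.04,2.5,0,0,0,0,0.04,2.5,0,0,0,0,0.04,2.5,0,0,0]' | python3 drive.py && echo '[-0.12,0,0,0,0,0,-0.24,0,0,0,0,0,-0.36,0,0,0,0,0,-0.48,0,0,0,0,0,-0.6,0,0,0,0,0,-0.72,0,0,0,0,0,-0.8,0,0,0,0,0,-0.8,0,0,0,0,0]' | python3 drive.py
```

```text
time_s: 6.38
tcp_pos: [0.5318, -0.0931, 0.1286]
eef_rot: [179.9, -0.0, -78.0]
contact_force: [0.4, -0.7, -0.1]
gripper_width: 0.0005
gripper_force: 0.0
time_s: 7.05
tcp_pos: [0.5278, -0.073, 0.1291]
eef_rot: [-180.0, 0.0, -78.0]
contact_force: [-0.1, 0.5, 0.7]
gripper_width: 0.0005
gripper_force: 0.0
```

```bash
echo '[-0.12,0,0,0,0,0,-0.24,0,0,0,0,0,-0.36,0,0,0,0,0,-0.48,0,0,0,0,0,-0.56,0,0,0,0,0,-0.56,0,0,0,0,0]' | python3 drive.py|egrep 'pos|contact'; for i in 1 2; do echo '[-0.04,0,0,0,0,0,-0.08,0,0,0,0,0,-0.08,0,0,0,0,0]' | python3 drive.py|egrep 'pos|contact';done
```

```text
tcp_pos: [0.5248, -0.0593, 0.129]
contact_force: [-0.8, 1.0, 0.2]
tcp_pos: [0.5245, -0.0587, 0.129]
contact_force: [2.0, -6.7, -0.9]
tcp_pos: [0.5243, -0.0582, 0.1291]
contact_force: [4.4, -15.2, -3.2]
```

```bash
for i in 1 2 3; do echo '[-0.04,0,0,0,0,0,-0.08,0,0,0,0,0,-0.08,0,0,0,0,0]' | python3 drive.py|egrep 'pos|contact';done
```

```text
tcp_pos: [0.524, -0.0577, 0.1292]
contact_force: [6.6, -23.7, -5.0]
tcp_pos: [0.5238, -0.0572, 0.1293]
contact_force: [10.0, -33.7, -6.8]
tcp_pos: [0.5236, -0.0568, 0.1294]
contact_force: [13.1, -42.2, -9.8]
```

The force is about 45 N, well past the 12–20 N needed to wedge the key. I'll back off and check.

In the tool's units: -0.05 m is -2, -0.1 m is -4.

```bash
echo '[0.16,0,0,0,0,0,0.4,0,0,0,0,0,1,0,0,0,0,0,1.8,0,0,0,0,0,2.2,0,-0.8,0,0,0,2.2,0,-2,0,0,0,2.2,0,-3.2,0,0,0,2.2,0,-4,0,0,0,2.2,0,-4,0,0,0,2.2,0,-4,0,0,0]' | python3 drive.py
python3 - <<'E'
from h import *
c=cap('wrist','w4.png')
q=[.5294,np.radians(11.93)]
X=np.array([np.cos(q[1]),np.sin(q[1])]);Y=np.array([-X[1],X[0]])
W=cloud(c)
C=(W[...,:2]-[q[0],-.08]);A=C@X;B=C@Y
m=(abs(A)<.04)&(W[...,2]>.11)&(W[...,2]<.18)
for lo in np.arange(-.022,.09,.002):
    k=m&(B>=lo)&(B<lo+.002);n=k&(abs(A)<.005)
    if k.any(): print(round(lo,3),n.sum(),np.nanmedian(W[n][:,2]).round(4) if n.any() else '',W[k][:,2].max().round(4))
E
```

```text
time_s: 9.63
tcp_pos: [0.5349, -0.1035, 0.2302]
eef_rot: [-179.8, 0.0, -78.0]
contact_force: [0.4, -0.3, -1.1]
gripper_width: 0.0006
gripper_force: 0.0
-0.02 37 0.1137 0.1238
-0.018 31 0.1189 0.1232
-0.016 25 0.1194 0.1236
-0.014 30 0.1192 0.123
-0.012 23 0.119 0.1234
-0.01 27 0.119 0.1229
-0.008 26 0.1189 0.1233
-0.006 25 0.1192 0.1234
-0.004 24 0.1195 0.1238
-0.002 25 0.1191 0.1231
0.0 25 0.119 0.1243
0.002 25 0.1189 0.1234
0.004 31 0.1191 0.1234
0.006 21 0.1194 0.1233
0.008 20 0.1194 0.1237
0.01 25 0.1189 0.1237
0.012 22 0.119 0.1232
0.014 24 0.1191 0.1229
0.016 18 0.119 0.1235
0.018 25 0.119 0.123
0.02 5 0.1198 0.1212
0.022 3 0.1193 0.1197
0.024 3 0.1195 0.1202
0.026 4 0.1183 0.1189
0.028 5 0.1185 0.1196
0.03 4 0.1191 0.1194
0.032 4 0.1191 0.1192
0.034 25 0.1301 0.1394
0.036 5 0.1388 0.1399
0.038 5 0.1392 0.14
0.04 3 0.1391 0.1395
0.042 5 0.1391 0.1403
0.044 4 0.1396 0.1398
0.046 4 0.1391 0.1403
0.048 1 0.1385 0.1385
0.054 6 0.1316 0.1324
0.056 3 0.1322 0.1327
0.058 4 0.1309 0.1322
0.06 2 0.1319 0.1323
0.062 1 0.1302 0.1302
0.076 2 0.1641 0.1694
0.078 66 0.1692 0.173
0.08 26 0.1709 0.1723
0.082 1 0.1703 0.1703
0.084 2 0.1435 0.1438
0.086 4 0.1445 0.145
0.088 3 0.1628 0.1629
```

View pics/w4.png

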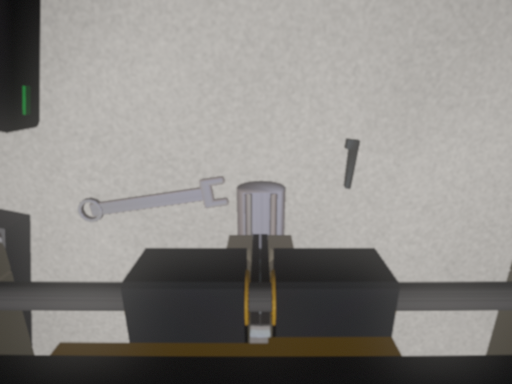

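The last view shows the fingers clear at rows 235–330, and the wrench and spare key where they were. The depth slices put the key head's rear face about 27 mm before the hub, which matches the bite point plus 1 mm of wedging. I'm handing the job in.

```bash
python3 -c "
from plant import r
print(r.close_job())"
```

```text
the job is handed in; nothing more can be done
None
```

I pushed the sheave up against the collar, then drove the key in to about 45 N, leaving its head about 27 mm before the hub (bite point plus 1 mm). I touched none of the tools or spare parts and handed the job in at about 10 s; no verdict came back.

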